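# Start and tighten the rotor's hub screw with the T-key

## Task

Take the orange-handled T-key out of its white holder, set it upright and squarely into the square socket of the blue rotor's hub screw, feeling gently for the flats, and only when it is fully down turn the screw clockwise until it comes up against its stop, without forcing it. Then put the key back upright in its holder, fully down. Leave everything else on the bench where it stands.

Things in the scene. Friction and masses are not known exactly. Their poses are not given: they have to be found in the camera images.
- rotor_key: T-shaped key, 92 mm tall, 0.14 kg. Origin: centre of the tip's end; z runs up the shank, x along the handle. From the tip: a round pilot nose 9 mm long (cone from 6 to 14 mm wide over the first 7 mm), a square drive 14 x 14 mm from 9 to 27 mm (flats parallel to x and y), a shank 18 mm thick, a collar 34 mm across from 42 to 46 mm, the bar handle from 70 to 92 mm.
- key_handle (a point): Middle of the key's orange bar handle, 81 mm above the tip's end, axes as the key's. The bar is 80 mm long (x), 16 mm thick (y) and 22 mm high (z); pinch it here across its thickness, from above.
- key_holder: White block 72 x 72 x 50 mm (foot 84 x 84 x 6 mm), fixed to the bench. Origin: centre of the underside, z up. The key hangs in the hole in its top by the collar; the key's origin then lies 8 mm above the holder's origin. The key may have any yaw in it.
- holder_mouth (a point): Middle of the mouth of the holder's upright round hole, 50 mm above the bench; the hole is 25 mm across and 46 mm deep.
- rotor: Blue centrifuge rotor, 128 mm across, on a plate 150 x 150 x 6 mm fixed to the bench. Origin: centre of the plate's underside, z up. On its middle stands the steel hub screw, a square block 40 x 40 mm whose top is 86 mm above the bench, a red dot at one corner of its top.
- hub_top (a point): Middle of the rotor's flat top, 56 mm above the bench, under the hub screw. The hub screw floats sideways on it with a friction of about 1 N: its axis may lie up to 3 mm in x and in y from the rotor's axis, and the key's nose pushes it into line as it goes in.
- socket_mouth (a point): Point on the rotor's axis level with the hub screw's top: nominal middle of the mouth (true one up to 3 mm off in x, y). Socket: upright, 16.5 mm square, 22 mm deep, sides parallel to the block's. Its yaw is not measured: see it, or press lightly and turn counter-clockwise (clockwise may drag the screw on) until the drive drops in (within 0.15 rad, each quarter turn). Else only the nose enters.
- hub_screw (a joint): Angle turned by the hub screw, rad, clockwise seen from above; starts at 0 to 0.1, stop at 0.8 (it sinks 1 mm). Its mount is springy, 0.8 N m per rad: the screw winds up 0.08 rad before it turns (0.06 N m), and at the stop the torque rises at that rate; over 0.2 N m is forcing it. It stays where left, tells nothing of the socket's yaw. Key play in the socket: up to 0.2 rad either way.
- vial_1: Bystander to leave alone: 22x22x44 mm sample vial, black cap, yellow content. Origin: centre of its underside.
- vial_2: Bystander to leave alone: 22x22x44 mm sample vial, black cap, pink content. Origin: centre of its underside.
- dropper_amber: Bystander to leave alone: amber dropper bottle, 38 mm across, 84 mm high. Origin: centre of its underside.
- petri_1: Bystander to leave alone: clear petri dish, 105 mm across, 13 mm high. Origin: centre of its underside.
- beaker_250: Bystander to leave alone: glass beaker, 74 mm across, 93 mm high. Origin: centre of its underside.

How it is judged:
By the outcome, as a careful person would: the job done as asked, in the order asked, and still so for the second after the job is handed in, with the robot touching nothing.
It also fails if it takes over 70 s, if anything falls off the work surface, if the arm or the gripper's body presses on something with over 40 N, if the wrist force passes 120 N, or if a joint passes its speed limit or range.

## Robot

A 6-joint arm with a two-finger parallel gripper is mounted at the origin on a cart in front of the work surface, level with it; the furniture and walls round the work are solid. World frame = base frame: x ahead of the robot, y to its left, z up, the work surface at z = 0. Lengths are in m, angles in rad, forces in N, time in s.
With the tool pointing down it reaches from about 0.375 to 0.825 m from the base axis. Payload 5.5 kg.
Tool frame: the origin (TCP) lies midway between the tips of the shut fingers; the grasp point (between the pads) lies ctrl.pinch_z behind it (ctrl.pinch_z is the distance from the TCP to the grasp point, in m); z points along the fingers, y is the line along which they close (so a half turn about z gives the same grasp; the last joint's range is limited). The gripper opens to 85 mm and grips with 20 to 120 N. Pads are 22 mm wide; open, the fingers measure 114 mm over their backs; the gripper's body (76 mm by 85 mm) begins 54 mm behind the grasp point. The pads swing forward as they close: fully open they stand 13 mm farther back than shut.
Start: joints at [1.326, 0.314, -0.047, 1.21, 0, 1.571], TCP at [0.145, 0.582, 0.231] pointing down, gripper open.
Joint ranges: [-2.67, 2.67], [-0.69, 1.73], [-1.03, 1.25], [-2.08, 2.16], [-1.42, 1.45], [-3.14, 3.14]. Speed limits (rad/s): [2.39, 2.39, 3.01, 3.14, 3.14, 3.14].

## Interface

Orientations are given as a unit quaternion [w, x, y, z].
In Python, from bench import ctrl gives the robot as it stands. The module is installed in compiled form; this text tells all that it offers.
- The arm moves only by the shell command python3 -m crank 'ROWS'. ROWS is a JSON object of lists of equal length, an entry for each row: "twist": the turn, a rotation vector about the tool's x, y, z scaled (see below), a list of three; "travel": the shift along the tool's x, y, z scaled (see below), a list of three; "fingers": the opening, from -1 (shut) to 1 (fully open). A call has 1 to 12 rows; each row is the pose to reach, as a shift and turn from the pose commanded when the call began, along the tool's axes at that moment; what a row does not reach only later rows make up. The controller multiplies each number of a shift by 0.3 m and each number of a turn by 90 degrees. A row lasts 1/8 s, in which the tool goes at most 62.5 mm and 10.7 degrees, less where a joint would pass 70% of its speed; a pose out of reach is approached as far as the arm can. A call with a number of a shift or a turn outside -1 to 1 is refused whole. A call with a gripper value outside its range is refused whole. The fingers move at their own pace and stop on an object; the grip force is fixed at half the most. Time passes only in rows, so rows that repeat a pose let the fingers close. It gives the time, the measured TCP pose, the force, the opening and the grip force at its end, in the units of the state.
- ctrl.get_obs(): the state, without advancing time (a new reading comes with each control period).
- ctrl.capture(name): name is "side" or "top"; returns (picture, depth): 384x512x3 uint8, red, green, blue; 384x512 float32, m along the optical axis (not along the pixel's ray), 0 where there is no reading.
- ctrl.get_calibration(name): a dict with "mtx" (3x3 intrinsics, pixels), "D" ([k1, k2, p1, p2, k3] as OpenCV has them; the pictures are not rectified), "R" (3x3) and "t" (3): a world point X has camera coordinates R X + t. Camera axes: x right, y down, z forward; pixel columns grow to the right and rows downward; lengths in m; the calibration is good to about 2 mm. A picture is of the moment at which its call begins. get_calibration takes no time and is no camera call.
- ctrl.job_done(): hands the job in; it is judged then, once.
The state is a dict: "time_s": time; "q": joint angles; "joint_vel": joint speeds; "joint_efforts": joint torques, N m; "position": TCP position; "tool_rot": TCP orientation; "wrist_force": force on the tool from outside, world axes, zero at the start; "torque": the same for the moment, N m; "gripper_width": opening from 0.0 (shut) to 1.0 (fully open); "gripper_force": force on a finger pad.
Only numpy, scipy, OpenCV 4.12 (cv2) and the standard library are available. Lean on these libraries where they do the work, as an engineer would, in place of code of your own. Each camera call takes 0.05 s, during which the arm holds its last target. There are 200 camera calls.

## Working session

There is one attempt and no reset: what is moved stays moved. The work goes in short steps, Python scripts to look and compute and a shell command to move; the robot and the scene stay as the last step left them, time stands still between calls to the robot, and variables do not carry over. Pictures are saved under pics/ and viewed, at most 10 in all, crops included, and the job is handed in when it is done.

```bash
mkdir -p pics
cat > h.py <<'E'
import numpy as np, cv2
from bench import ctrl
def snap(n):
    im,d=ctrl.capture(n); return im,d,ctrl.get_calibration(n)
def save(im,f): cv2.imwrite('pics/'+f,cv2.cvtColor(im,cv2.COLOR_RGB2BGR))
def ray(c,uv):
    p=cv2.undistortPoints(np.array(uv,float).reshape(-1,1,2),c['mtx'],np.array(c['D'])).reshape(-1,2)
    R=np.array(c['R']);t=np.array(c['t'])
    d=np.c_[p,np.ones(len(p))]@R; return -R.T@t,d
def onz(c,uv,z):
    o,d=ray(c,uv); return o+d*((z-o[2])/d[:,2])[:,None]
def proj(c,X):
    return cv2.projectPoints(np.array(X,float).reshape(-1,1,3),cv2.Rodrigues(np.array(c['R']))[0],np.array(c['t'],float),c['mtx'],np.array(c['D']))[0].reshape(-1,2)
E
python3 - <<'E'
from h import *
for n in('top','side'):
    im,d,c=snap(n); save(im,n+'0.png'); np.savez(n+'0.npz',im=im,d=d)
    R=np.array(c['R']); print(n,np.round(-R.T@c['t'],3),R.round(2).tolist(),np.round(c['mtx'],0).tolist())
o=ctrl.get_obs(); print(o, ctrl.pinch_z)
E
```

```text
top [0.403 0.034 1.245] [[-0.02, -1.0, -0.01], [-0.99, 0.02, -0.11], [0.11, 0.01, -0.99]] [[376.0, 0.0, 256.0], [0.0, 376.0, 189.0], [0.0, 0.0, 1.0]]
side [ 0.329 -1.457  0.908] [[0.99, -0.12, 0.01], [-0.04, -0.49, -0.87], [0.11, 0.87, -0.49]] [[470.0, 0.0, 260.0], [0.0, 470.0, 196.0], [0.0, 0.0, 1.0]]
{'time_s': 0.1, 'q': array([ 1.32599001e+00,  3.14129667e-01, -4.79598254e-02,  1.21021119e+00,
        2.48858202e-05,  1.57078589e+00]), 'joint_vel': array([-1.05872881e-03, -1.42482655e-03,  2.89626764e-03, -5.20449807e-04,
       -9.94755495e-05,  8.78068637e-04]), 'joint_efforts': array([ 1.34762067e-04, -5.40766525e+01,  3.40542161e+01,  1.11207503e-02,
       -6.28270087e-06,  1.29422540e-05]), 'position': array([0.14528844, 0.58161371, 0.2305446 ]), 'tool_rot': array([-1.04192856e-04,  1.22092531e-01,  9.92518437e-01, -7.45029890e-04]), 'wrist_force': array([-0.06275505,  0.06117139, -0.70376807]), 'torque': array([-0.00521284, -0.00256641, -0.00020298]), 'gripper_force': 0.0, 'gripper_width': 1.0019287087625073} 0.0187
```

View pics/top0.png

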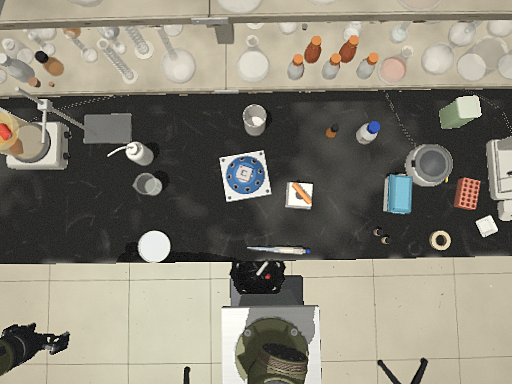

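View pics/side0.png

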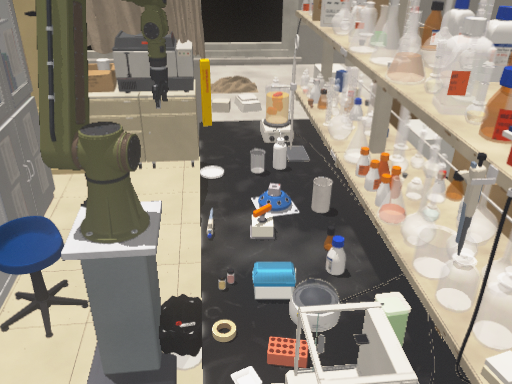

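Top view: orange key about (300,193) in the white holder about (299,195). The blue rotor is centred about (246,175), with a pale hub screw at about (245,173). The arm is clear, at the lower left.

Run:
```python
from h import *
z=np.load('top0.npz'); im=z['im']; c=ctrl.get_calibration('top')
def comp(m,x0,y0,x1,y1):
    M=np.zeros_like(m,np.uint8); M[y0:y1,x0:x1]=m[y0:y1,x0:x1]
    n,l,s,ce=cv2.connectedComponentsWithStats(M); i=1+np.argmax(s[1:,4]); 
    p=np.argwhere(l==i)[:,::-1].astype(np.float32); return p
I=im.astype(int);r,g,b=I[...,0],I[...,1],I[...,2]
p=comp((r>150)&(r-b>80),270,170,330,220)
X=onz(c,p,.092); rc=cv2.minAreaRect((X[:,:2]*1000).astype(np.float32)); print('handle',len(p),rc)
p=comp((r<120)&(b-r>60),215,145,275,205); q=cv2.convexHull(p)
print('rotor',cv2.minAreaRect((onz(c,q.reshape(-1,2),.05)[:,:2]*1000).astype(np.float32)))
p=comp((im.min(2)>150),270,170,330,220)
print('holder',cv2.minAreaRect((onz(c,p,.05)[:,:2]*1000).astype(np.float32)))
a=cv2.resize(im[145:215,210:330],None,fx=6,fy=6,interpolation=cv2.INTER_CUBIC); save(a,'crop0.png')
o=onz(c,[[246,174]],.086);print(o)
```

```text
handle 138 ((509.66510009765625, -99.58091735839844), (80.25904846191406, 16.59165382385254), 39.40403366088867)
rotor ((575.7423095703125, 75.64773559570312), (116.7436752319336, 118.5202865600586), 44.21784210205078)
holder ((507.58282470703125, -95.53390502929688), (82.63232421875, 79.43634033203125), 84.63739013671875)
[[0.57247496 0.07043749 0.086     ]]
```

View pics/crop0.png

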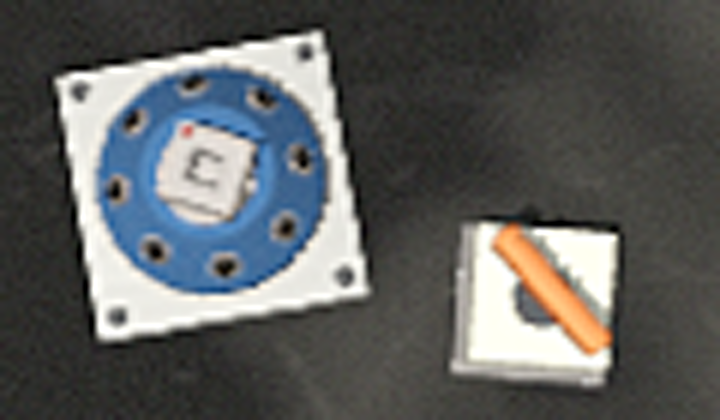

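Crop (6x, offset (210,145)): the hub top's corners are at about (183,122), (255,142), (240,211) and (165,190), with the red dot at top left. The plate corners and the holder's top corners are also clear. I'll turn these into positions.

```bash
cat >> h.py <<'E'
from scipy.spatial.transform import Rotation as Ro
def plan(x,y,z,yaw):   # yaw in deg of tool y
    o=ctrl.get_obs(); w=o['tool_rot']; R=Ro.from_quat([w[1],w[2],w[3],w[0]])
    a=np.radians(yaw); T=np.array([[np.sin(a),np.cos(a),0],[-np.cos(a),np.sin(a),0],[0,0,-1]])
    tr=R.inv().apply(np.array([x,y,z])-o['position'])/.3
    tw=(R.inv()*Ro.from_matrix(T)).as_rotvec()/(np.pi/2)
    Y=R.apply([0,1,0]); print('travel',tr.round(4).tolist(),'twist',tw.round(4).tolist(),'yaw',np.degrees(np.arctan2(Y[1],Y[0])).round(2),'tilt',R.apply([0,0,1]).round(4))
def st():
    o=ctrl.get_obs(); print(round(o['time_s'],2),'p',o['position'].round(4),'F',o['wrist_force'].round(2),'M',o['torque'].round(3),'w',round(o['gripper_width'],3),round(o['gripper_force'],1),'q',o['q'].round(3))
E
python3 - <<'E'
from h import *
c=ctrl.get_calibration('top')
def q(pts,z,n):
    P=np.array(pts,float)/6+[210,145]-.4; X=onz(c,P,z)[:,:2]; e=np.roll(X,-1,0)-X
    print(n,X.mean(0).round(4),np.linalg.norm(e,axis=1).round(4),np.degrees(np.arctan2(e[:,1],e[:,0])).round(1)%90)
q([(183,122),(255,142),(240,211),(165,190)],.086,'hub')
q([(55,75),(322,30),(370,293),(98,340)],.006,'plate')
q([(472,222),(618,235),(606,368),(468,362)],.05,'holder')
d=np.load('top0.npz')['d']; print(d[173,245],d[195,296])
plan(.5097,-.0996,.2,129.4)
E
```

```text
hub [0.5779 0.0743] [0.039  0.037  0.0405 0.0369] [73.3 77.  73.3 74.7]
plate [0.5802 0.077 ] [0.1512 0.1499 0.1522 0.1504] [8.7 9.1 8.9 8.8]
holder [ 0.5103 -0.0992] [0.0781 0.0714 0.0732 0.0749] [83.9 83.1 86.5 86.9]
1.1948204 1.1967177Traceback (most recent call last):
  File "<stdin>", line 10, in <module>
  File "h.py", line 19, in plan
    tw=(R.inv()*Ro.from_matrix(T)).as_rotvec()/(np.pi/2)
                ~~~~~~~~~~~~~~^^^
  File "scipy/spatial/transform/_rotation.pyx", line 1143, in scipy.spatial.transform._rotation.Rotation.from_matrix
ValueError: Non-positive determinant (left-handed or null coordinate frame) in rotation matrix 0: [[ 0.77273357 -0.63473051  0.        ]
 [ 0.63473051  0.77273357  0.        ]
 [ 0.          0.         -1.        ]].
```

```bash
sed -i 's/T=np.array(.*/T=np.array([[-np.sin(a),np.cos(a),0],[np.cos(a),np.sin(a),0],[0,0,-1]])/' h.py
python3 -c "
from h import *
plan(.5097,-.0996,.2,129.4)"
```

```text
travel [-1.7288, -1.9085, 0.1046] twist [-0.0009, -0.0005, -0.5936] yaw 75.97 tilt [-4.0e-04 -1.5e-03 -1.0e+00]
```

```bash
python3 -m crank '{"twist":[[0,0,-0.3],[0,0,-0.3],[0,0,-0.3],[0,0,-0.3],[0,0,-0.3],[0,0,-0.3],[0,0,-0.3],[0,0,-0.3]],"travel":[[-0.86,-0.95,0],[-0.86,-0.95,0],[-0.86,-0.95,0],[-0.86,-0.95,0],[-0.86,-0.95,0],[-0.86,-0.95,0],[-0.86,-0.95,0],[-0.86,-0.95,0]],"fingers":[1,1,1,1,1,1,1,1]}'
python3 -c "
from h import *
st();plan(.5097,-.0996,.17,129.4)"
```

```text
time_s: 1.1
position: [0.3268, 0.2427, 0.2312]
tool_rot: [-0.0, -0.112, 0.994, 0.0]
wrist_force: [-0.8, 0.2, 0.1]
gripper_width: 1.0
gripper_force: 0.0
1.1 p [0.3268 0.2427 0.2312] F [-0.83  0.16  0.15] M [ 0.009  0.028 -0.039] w 1.0 0.0 q [ 0.638 -0.051 -0.468  1.153  0.     0.414]
travel [-0.3405, -1.2482, 0.2035] twist [0.0003, -0.0001, -0.2949] yaw 102.86 tilt [-3.e-04  3.e-04 -1.e+00]
```

```bash
python3 -m crank '{"twist":[[0,0,-0.25],[0,0,-0.25],[0,0,-0.25],[0,0,-0.25],[0,0,-0.25],[0,0,-0.25],[0,0,-0.25]],"travel":[[-0.25,-0.95,0.1],[-0.25,-0.95,0.1],[-0.25,-0.95,0.1],[-0.25,-0.95,0.1],[-0.25,-0.95,0.1],[-0.25,-0.95,0.1],[-0.25,-0.95,0.1]],"fingers":[1,1,1,1,1,1,1]}'
python3 -c "
from h import *
st();plan(.5097,-.0996,.17,129.4)"
```

```text
time_s: 1.98
position: [0.4637, -0.0167, 0.2008]
tool_rot: [-0.0, -0.305, 0.952, 0.001]
wrist_force: [-0.0, 0.1, 0.7]
gripper_width: 0.998
gripper_force: 0.0
1.98 p [ 0.4637 -0.0167  0.2008] F [-0.04  0.1   0.74] M [-0.035 -0.015 -0.031] w 0.998 0.0 q [-3.600e-02  7.600e-02 -4.110e-01  1.086e+00  1.000e-03 -6.560e-01]
travel [0.0357, -0.3143, 0.1024] twist [0.0009, -0.0003, -0.0431] yaw 125.52 tilt [-1.3e-03  8.0e-04 -1.0e+00]
```

```bash
python3 -m crank '{"twist":[[0,0,-0.043],[0,0,-0.043],[0,0,-0.043],[0,0,-0.043],[0,0,-0.043]],"travel":[[0.036,-0.314,0.1],[0.036,-0.314,0.1],[0.036,-0.314,0.1],[0.036,-0.314,0.1],[0.036,-0.314,0.1]],"fingers":[1,1,1,1,1]}'
python3 - <<'E'
from h import *
st();plan(.5097,-.0996,.0700,129.4)
im,d,c=snap('side'); P=proj(c,[[.51,-.1,.1]])[0].astype(int);print(P)
save(cv2.resize(im[P[1]-80:P[1]+50,P[0]-80:P[0]+80],None,fx=4,fy=4),'s1.png')
E
```

```text
time_s: 2.6
position: [0.5094, -0.0991, 0.1719]
tool_rot: [0.0, -0.338, 0.941, 0.0]
wrist_force: [0.1, -0.5, 0.1]
gripper_width: 1.002
gripper_force: 0.0
2.6 p [ 0.5094 -0.0991  0.1719] F [ 0.11 -0.52  0.1 ] M [-0.     0.016 -0.007] w 1.002 0.0 q [-0.192  0.195 -0.34   1.035  0.    -0.881]
travel [0.0006, -0.002, 0.3395] twist [-0.0001, 0.0004, 0.0009] yaw 129.48 tilt [ 5.e-04  3.e-04 -1.e+00]
[261 207]
```

View pics/s1.png

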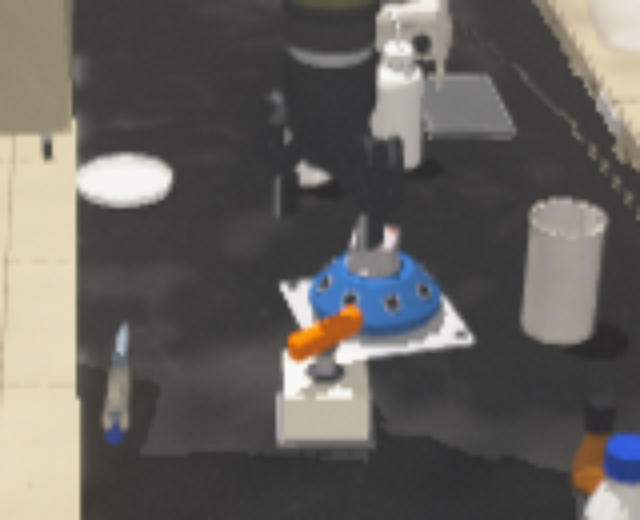

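Side view: the open fingers (crop x about 282 and 365) straddle the orange handle at about (325,332). Descend and grip.

```bash
python3 -m crank '{"twist":[[0,0,0],[0,0,0],[0,0,0],[0,0,0],[0,0,0],[0,0,0],[0,0,0],[0,0,0],[0,0,0],[0,0,0]],"travel":[[0,-0.001,0.15],[0,-0.001,0.26],[0,-0.001,0.34],[0,-0.001,0.34],[0,-0.001,0.34],[0,-0.001,0.34],[0,-0.001,0.34],[0,-0.001,0.34],[0,-0.001,0.34],[0,-0.001,0.34]],"fingers":[1,1,1,1,-1,-1,-1,-1,-1,-1]}'
python3 -c "
from h import *
st()"
```

```text
time_s: 3.9
position: [0.5103, -0.1011, 0.0703]
tool_rot: [0.001, -0.337, 0.942, -0.0]
wrist_force: [-1.9, 0.8, 5.7]
gripper_width: 0.219
gripper_force: 58.4
3.9 p [ 0.5103 -0.1011  0.0703] F [-1.9   0.79  5.74] M [0.044 0.245 0.033] w 0.219 58.4 q [-0.196  0.289 -0.474  0.807  0.    -0.882]
```

```bash
python3 -m crank '{"twist":[[0,0,0],[0,0,0],[0,0,0],[0,0,0],[0,0,0],[0,0,0],[0,0,0],[0,0,0]],"travel":[[0,0,-0.04],[0,0,-0.1],[0,0,-0.17],[0,0,-0.25],[0,0,-0.32],[0,0,-0.38],[0,0,-0.38],[0,0,-0.38]],"fingers":[-1,-1,-1,-1,-1,-1,-1,-1]}'
python3 - <<'E'
from h import *
st()
im,d,c=snap('side'); P=proj(c,[[.51,-.1,.17]])[0].astype(int);print(P)
save(cv2.resize(im[P[1]-50:P[1]+70,P[0]-70:P[0]+70],None,fx=4,fy=4,interpolation=2),'s2.png')
for yaw in(164.5,74.5): plan(.578,.0743,.185,yaw)
E
```

```text
time_s: 4.9
position: [0.5094, -0.101, 0.1828]
tool_rot: [-0.0, -0.337, 0.942, 0.0]
wrist_force: [-0.3, -0.1, -1.8]
gripper_width: 0.215
gripper_force: 58.7
4.9 p [ 0.5094 -0.101   0.1828] F [-0.25 -0.11 -1.78] M [-0.07  -0.047 -0.015] w 0.215 58.7 q [-0.196  0.189 -0.322  1.061  0.    -0.882]
[262 189]
travel [-0.5477, 0.3062, -0.0085] twist [0.0008, -0.0003, -0.3907] yaw 129.34 tilt [-1.3e-03  3.0e-04 -1.0e+00]
travel [-0.5477, 0.3062, -0.0085] twist [0.0003, -0.0008, 0.6093] yaw 129.34 tilt [-1.3e-03  3.0e-04 -1.0e+00]
```

View pics/s2.png

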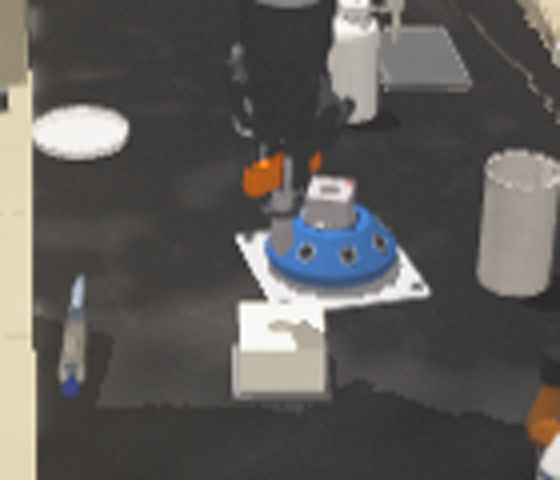

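Key held upright, clear of everything; the holder is empty at about (282,345). Move over the hub and turn to the screw's measured yaw.

```bash
python3 -m crank '{"twist":[[0,0,-0.05],[0,0,-0.1],[0,0,-0.16],[0,0,-0.22],[0,0,-0.28],[0,0,-0.34],[0,0,-0.39],[0,0,-0.39],[0,0,-0.39],[0,0,-0.39]],"travel":[[-0.05,0.03,0],[-0.14,0.08,0],[-0.24,0.14,0],[-0.34,0.19,0],[-0.44,0.25,0],[-0.51,0.285,0],[-0.548,0.306,0],[-0.548,0.306,0],[-0.548,0.306,0.04],[-0.548,0.306,0.04]],"fingers":[-1,-1,-1,-1,-1,-1,-1,-1,-1,-1]}'
python3 - <<'E'
from h import *
st();plan(.578,.0745,.152,164.5)
im,d,c=snap('side'); P=proj(c,[[.578,.075,.1]])[0].astype(int);print(P)
a=cv2.resize(im[P[1]-40:P[1]+30,P[0]-45:P[0]+45],None,fx=7,fy=7,interpolation=2)
save(a,'s3.png')
E
```

```text
time_s: 6.2
position: [0.5773, 0.0734, 0.1696]
tool_rot: [-0.001, -0.604, 0.797, 0.001]
wrist_force: [-0.1, -0.3, -1.5]
gripper_width: 0.217
gripper_force: 58.8
6.2 p [0.5773 0.0734 0.1696] F [-0.09 -0.34 -1.5 ] M [0.018 0.055 0.022] w 0.217 58.8 q [ 0.126  0.313 -0.19   1.07  -0.    -1.171]
travel [-0.0044, -0.0014, 0.0585] twist [0.0018, -0.0008, -0.0016] yaw 164.36 tilt [-3.e-03 -5.e-04 -1.e+00]
[274 182]
```

View pics/s3.png

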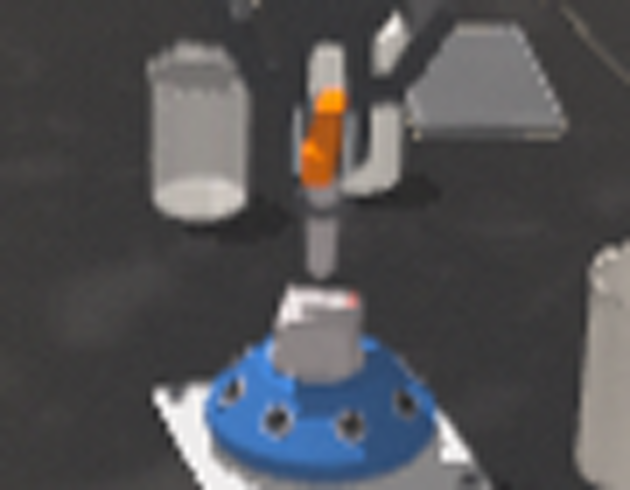

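Side view: the key tip at (319,278) is directly above the hub top (320,296). Lower it gently.

```bash
python3 -m crank '{"twist":[[0,0,0],[0,0,0],[0,0,0],[0,0,0],[0,0,0],[0,0,0]],"travel":[[-0.004,-0.001,0.03],[-0.004,-0.001,0.055],[-0.004,-0.001,0.07],[-0.004,-0.001,0.08],[-0.004,-0.001,0.09],[-0.004,-0.001,0.09]],"fingers":[-1,-1,-1,-1,-1,-1]}'
python3 -c "
from h import *
st();plan(.578,.0745,.126,164.5)"
```

```text
time_s: 7.0
position: [0.5792, 0.0753, 0.1442]
tool_rot: [-0.0, -0.605, 0.796, 0.0]
wrist_force: [0.4, -0.1, -1.1]
gripper_width: 0.216
gripper_force: 58.8
7.0 p [0.5792 0.0753 0.1442] F [ 0.41 -0.12 -1.13] M [-0.021  0.053  0.033] w 0.216 58.8 q [ 0.129  0.332 -0.225  1.014 -0.    -1.17 ]
travel [0.0036, 0.0033, 0.0605] twist [0.0001, -0.0001, -0.0006] yaw 164.45 tilt [-2.e-04 -0.e+00 -1.e+00]
```

```bash
python3 -m crank '{"twist":[[0,0,0],[0,0,0],[0,0,0],[0,0,0]],"travel":[[0,0,0.007],[0,0,0.014],[0,0,0.022],[0,0,0.022]],"fingers":[-1,-1,-1,-1]}'
python3 -c "
from h import *
st();plan(.578,.0745,.126,164.5)"
```

```text
time_s: 7.5
position: [0.5791, 0.0752, 0.1373]
tool_rot: [-0.0, -0.605, 0.796, 0.0]
wrist_force: [0.3, 0.6, -1.5]
gripper_width: 0.214
gripper_force: 58.8
7.5 p [0.5791 0.0752 0.1373] F [ 0.26  0.58 -1.48] M [0.084 0.16  0.008] w 0.214 58.8 q [ 0.129  0.337 -0.235  1.    -0.    -1.17 ]
travel [0.0031, 0.0028, 0.0377] twist [0.0003, -0.0002, -0.0006] yaw 164.44 tilt [-6.e-04 -2.e-04 -1.e+00]
```

```bash
python3 -m crank '{"twist":[[0,0,0],[0,0,0],[0,0,0],[0,0,0]],"travel":[[0,0,0.006],[0,0,0.012],[0,0,0.017],[0,0,0.017]],"fingers":[-1,-1,-1,-1]}'
python3 -c "
from h import *
st();plan(.578,.0745,.126,164.5)"
```

```text
time_s: 8.0
position: [0.5792, 0.0752, 0.1323]
tool_rot: [-0.0, -0.605, 0.796, 0.0]
wrist_force: [-0.7, 0.9, -1.4]
gripper_width: 0.218
gripper_force: 58.9
8.0 p [0.5792 0.0752 0.1323] F [-0.74  0.88 -1.43] M [ 0.025  0.253 -0.036] w 0.218 58.9 q [ 0.129  0.341 -0.241  0.989 -0.    -1.17 ]
travel [0.0033, 0.0031, 0.0211] twist [0.0003, -0.0002, -0.0006] yaw 164.44 tilt [-5.e-04 -1.e-04 -1.e+00]
```

Drive is in the square (16 mm down). Now to the bottom.

```bash
python3 -m crank '{"twist":[[0,0,0],[0,0,0],[0,0,0],[0,0,0]],"travel":[[0,0,0.005],[0,0,0.01],[0,0,0.016],[0,0,0.016]],"fingers":[-1,-1,-1,-1]}'
python3 -c "
from h import *
st()"; python3 -m crank '{"twist":[[0,0,0],[0,0,0],[0,0,0]],"travel":[[0,0,0.003],[0,0,0.006],[0,0,0.006]],"fingers":[-1,-1,-1]}'
python3 -c "
from h import *
st()"
```

```text
time_s: 8.5
position: [0.5793, 0.0752, 0.1276]
tool_rot: [-0.0, -0.605, 0.796, 0.0]
wrist_force: [-0.3, -0.0, -2.1]
gripper_width: 0.212
gripper_force: 58.8
8.5 p [0.5793 0.0752 0.1276] F [-0.29 -0.02 -2.15] M [0.023 0.227 0.018] w 0.212 58.8 q [ 0.129  0.345 -0.248  0.979 -0.    -1.17 ]
time_s: 8.88
position: [0.5795, 0.0753, 0.1262]
tool_rot: [0.0, -0.605, 0.796, -0.0]
wrist_force: [-0.3, 0.8, 0.4]
gripper_width: 0.213
gripper_force: 59.0
8.88 p [0.5795 0.0753 0.1262] F [-0.33  0.84  0.4 ] M [0.079 0.274 0.   ] w 0.213 59.0 q [ 0.129  0.346 -0.249  0.975 -0.    -1.17 ]
```

```bash
python3 -m crank '{"twist":[[0,0,0],[0,0,0]],"travel":[[0,0,0.003],[0,0,0.003]],"fingers":[-1,-1]}'
python3 -c "
from h import *
st()"
```

```text
time_s: 9.12
position: [0.5801, 0.0754, 0.1259]
tool_rot: [0.001, -0.605, 0.796, -0.0]
wrist_force: [-0.7, -0.6, 4.3]
gripper_width: 0.213
gripper_force: 59.3
9.12 p [0.5801 0.0754 0.1259] F [-0.74 -0.62  4.32] M [ 0.029  0.298 -0.008] w 0.213 59.3 q [ 0.129  0.346 -0.25   0.973  0.    -1.17 ]
```

Bottomed out at TCP z 0.126, as predicted. Now turn clockwise in stages, watching the torque.

```bash
python3 -m crank '{"twist":[[0,0,0.03],[0,0,0.06],[0,0,0.09],[0,0,0.12],[0,0,0.15],[0,0,0.18],[0,0,0.18]],"travel":[[0,0,0],[0,0,0],[0,0,0],[0,0,0],[0,0,0],[0,0,0],[0,0,0]],"fingers":[-1,-1,-1,-1,-1,-1,-1]}' | grep -E 'position|force'
python3 -c "
from h import *
st()"; python3 -m crank '{"twist":[[0,0,0.03],[0,0,0.06],[0,0,0.09],[0,0,0.12],[0,0,0.12]],"travel":[[0,0,0],[0,0,0],[0,0,0],[0,0,0],[0,0,0]],"fingers":[-1,-1,-1,-1,-1]}'| grep -E 'position|force'
python3 -c "
from h import *
st()"
```

```text
position: [0.5801, 0.0755, 0.1259]
wrist_force: [-0.6, 0.1, 6.1]
gripper_force: 59.4
10.0 p [0.5801 0.0755 0.1259] F [-0.58  0.11  6.09] M [0.192 0.225 0.032] w 0.212 59.4 q [ 0.129  0.346 -0.25   0.973  0.    -0.888]
position: [0.58, 0.0754, 0.1257]
wrist_force: [-0.7, 0.4, 6.0]
gripper_force: 59.4
10.62 p [0.58   0.0754 0.1257] F [-0.66  0.38  6.03] M [0.173 0.099 0.093] w 0.212 59.4 q [ 0.129  0.346 -0.25   0.973  0.    -0.7  ]
```

```bash
cat >> h.py <<'E'
def avg(n=5):
    L=[]
    for i in range(n): ctrl.capture('top'); o=ctrl.get_obs(); L.append(np.r_[o['wrist_force'],o['torque'],o['position'],o['q'][5]])
    m=np.mean(L,0); print('F',m[:3].round(2),'M',m[3:6].round(3),'p',m[6:9].round(4),'q6',m[9].round(3))
E
python3 -c "
from h import *
avg()"; python3 -m crank '{"twist":[[0,0,0.03],[0,0,0.06],[0,0,0.06]],"travel":[[0,0,0],[0,0,0],[0,0,0]],"fingers":[-1,-1,-1]}'| grep -E 'time'
python3 -c "
from h import *
avg()"
```

```text
F [0.08 0.62 5.68] M [0.127 0.139 0.051] p [0.58   0.0754 0.1257] q6 -0.7
time_s: 11.25
F [0.18 0.59 5.32] M [0.107 0.029 0.054] p [0.58   0.0753 0.1256] q6 -0.607
```

```bash
python3 -m crank '{"twist":[[0,0,0.02],[0,0,0.04],[0,0,0.04]],"travel":[[0,0,0],[0,0,0],[0,0,0]],"fingers":[-1,-1,-1]}'| grep -E 'time'
python3 -c "
from h import *
avg()"; python3 -m crank '{"twist":[[0,0,0.02],[0,0,0.04],[0,0,0.04]],"travel":[[0,0,0],[0,0,0],[0,0,0]],"fingers":[-1,-1,-1]}'| grep -E 'time'
python3 -c "
from h import *
avg()"
```

```text
time_s: 11.88
F [-0.27  0.69  4.62] M [ 0.108 -0.009  0.072] p [0.58   0.0753 0.1255] q6 -0.544
time_s: 12.5
F [-0.05  0.37  5.17] M [ 0.066 -0.037  0.037] p [0.5799 0.0753 0.1255] q6 -0.48
```

```bash
python3 -m crank '{"twist":[[0,0,0.02],[0,0,0.04],[0,0,0.04]],"travel":[[0,0,0],[0,0,0],[0,0,0]],"fingers":[-1,-1,-1]}'| grep -E 'time'
python3 -c "
from h import *
avg()"; python3 -m crank '{"twist":[[0,0,0.02],[0,0,0.04],[0,0,0.04]],"travel":[[0,0,0],[0,0,0],[0,0,0]],"fingers":[-1,-1,-1]}'| grep -E 'time'
python3 -c "
from h import *
avg()"
```

```text
time_s: 13.12
F [0.45 0.28 5.2 ] M [ 0.004 -0.102  0.051] p [0.5798 0.0752 0.1254] q6 -0.417
time_s: 13.75
F [0.27 0.13 5.07] M [-0.028 -0.114  0.036] p [0.5797 0.0752 0.1253] q6 -0.353
```

```bash
python3 -m crank '{"twist":[[0,0,0.02],[0,0,0.04],[0,0,0.04]],"travel":[[0,0,0],[0,0,0],[0,0,0]],"fingers":[-1,-1,-1]}'| grep -E 'time'
python3 -c "
from h import *
avg()"; python3 -m crank '{"twist":[[0,0,0.02],[0,0,0.04],[0,0,0.04]],"travel":[[0,0,0],[0,0,0],[0,0,0]],"fingers":[-1,-1,-1]}'| grep -E 'time'
python3 -c "
from h import *
avg()"
```

```text
time_s: 14.38
F [ 0.97 -0.18  5.27] M [-0.082 -0.199  0.065] p [0.5795 0.0752 0.1252] q6 -0.29
time_s: 15.0
F [ 1.18 -0.69  4.59] M [-0.175 -0.211  0.07 ] p [0.5794 0.0752 0.1251] q6 -0.228
```

```bash
python3 -m crank '{"twist":[[0,0,0.02],[0,0,0.04],[0,0,0.04]],"travel":[[0,0,0],[0,0,0],[0,0,0]],"fingers":[-1,-1,-1]}'| grep -E 'time'
python3 -c "
from h import *
avg(8)"
```

```text
time_s: 15.62
F [ 1.08 -0.65  4.52] M [-0.232 -0.251  0.064] p [0.5793 0.0752 0.1251] q6 -0.165
```

```bash
python3 -m crank '{"twist":[[0,0,0.02],[0,0,0.04],[0,0,0.04]],"travel":[[0,0,0],[0,0,0],[0,0,0]],"fingers":[-1,-1,-1]}'| grep -E 'time'
python3 -c "
from h import *
avg(8)"
```

```text
time_s: 16.4
F [ 0.97 -1.02  4.09] M [-0.259 -0.264  0.036] p [0.5793 0.0753 0.125 ] q6 -0.102
```

```bash
python3 -m crank '{"twist":[[0,0,0.02],[0,0,0.04],[0,0,0.04]],"travel":[[0,0,0],[0,0,0],[0,0,0]],"fingers":[-1,-1,-1]}'| grep -E 'time'
python3 -c "
from h import *
avg(8)"
```

```text
time_s: 17.18
F [ 0.95 -1.41  2.65] M [-0.242 -0.224  0.054] p [0.5793 0.0753 0.125 ] q6 -0.039
```

```bash
python3 -m crank '{"twist":[[0,0,0.02],[0,0,0.04],[0,0,0.04]],"travel":[[0,0,0.001],[0,0,0.001],[0,0,0.001]],"fingers":[-1,-1,-1]}'| grep -E 'time'
python3 -c "
from h import *
avg(8)"
```

```text
time_s: 17.95
F [ 0.63 -1.    4.46] M [-0.261 -0.155  0.068] p [0.5794 0.0753 0.1249] q6 0.024
```

```bash
python3 -m crank '{"twist":[[0,0,0.02],[0,0,0.04],[0,0,0.04]],"travel":[[0,0,0],[0,0,0],[0,0,0]],"fingers":[-1,-1,-1]}'| grep -E 'time'
python3 -c "
from h import *
avg(8)"
```

```text
time_s: 18.73
F [ 0.69 -1.2   4.8 ] M [-0.241 -0.173  0.123] p [0.5794 0.0753 0.1249] q6 0.087
```

```bash
python3 -m crank '{"twist":[[0,0,0.01],[0,0,0.02],[0,0,0.02]],"travel":[[0,0,0],[0,0,0],[0,0,0]],"fingers":[-1,-1,-1]}'| grep -E 'time'
python3 -c "
from h import *
avg(10)"
```

```text
time_s: 19.5
F [ 0.97 -1.05  4.96] M [-0.254 -0.159  0.142] p [0.5794 0.0753 0.1249] q6 0.119
```

The torque rises at the stop (0.14 N m, limit 0.2). Ease back to relieve the wind-up, then lift straight out.

```bash
python3 -m crank '{"twist":[[0,0,-0.04],[0,0,-0.08],[0,0,-0.12],[0,0,-0.15],[0,0,-0.15]],"travel":[[0,0,0],[0,0,0],[0,0,0],[0,0,0],[0,0,-0.002]],"fingers":[-1,-1,-1,-1,-1]}'| grep -E 'time'
python3 -c "
from h import *
avg(6)"
python3 -m crank '{"twist":[[0,0,0],[0,0,0],[0,0,0],[0,0,0],[0,0,0],[0,0,0],[0,0,0],[0,0,0]],"travel":[[0,0,-0.01],[0,0,-0.025],[0,0,-0.05],[0,0,-0.08],[0,0,-0.12],[0,0,-0.16],[0,0,-0.2],[0,0,-0.2]],"fingers":[-1,-1,-1,-1,-1,-1,-1,-1]}'
python3 - <<'E'
from h import *
st();plan(.5103,-.0996,.185,129.4);plan(.5103,-.0996,.185,110)
im,d,c=snap('top'); a=cv2.resize(im[145:215,210:330],None,fx=6,fy=6,interpolation=2); save(a,'t4.png')
im,d,c=snap('side'); P=proj(c,[[.578,.0,.1]])[0].astype(int)
save(cv2.resize(im[P[1]-60:P[1]+60,P[0]-70:P[0]+70],None,fx=5,fy=5,interpolation=2),'s4.png')
E
```

```text
time_s: 20.62
F [ 0.58 -0.63  2.18] M [-0.156 -0.152  0.012] p [0.579  0.0753 0.1251] q6 -0.117
time_s: 21.92
position: [0.5802, 0.0754, 0.1869]
tool_rot: [0.001, -0.123, 0.992, 0.0]
wrist_force: [0.0, -0.3, -1.6]
gripper_width: 0.211
gripper_force: 58.9
21.93 p [0.5802 0.0754 0.1869] F [ 0.   -0.25 -1.56] M [-0.051 -0.007  0.011] w 0.211 58.9 q [ 0.129  0.304 -0.162  1.102 -0.    -0.118]
travel [0.3686, -0.5086, 0.0055] twist [-0.0005, 0.0014, -0.2806] yaw 104.14 tilt [ 2.3e-03  3.0e-04 -1.0e+00]
travel [0.3686, -0.5086, 0.0055] twist [-0.0003, 0.0015, -0.0651] yaw 104.14 tilt [ 2.3e-03  3.0e-04 -1.0e+00]
```

View pics/t4.png

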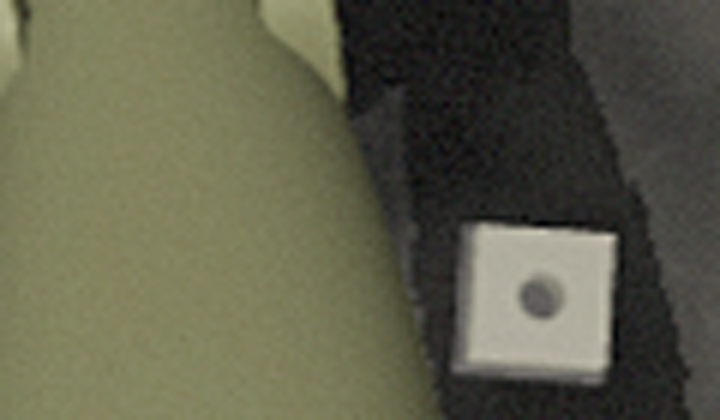

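View pics/s4.png

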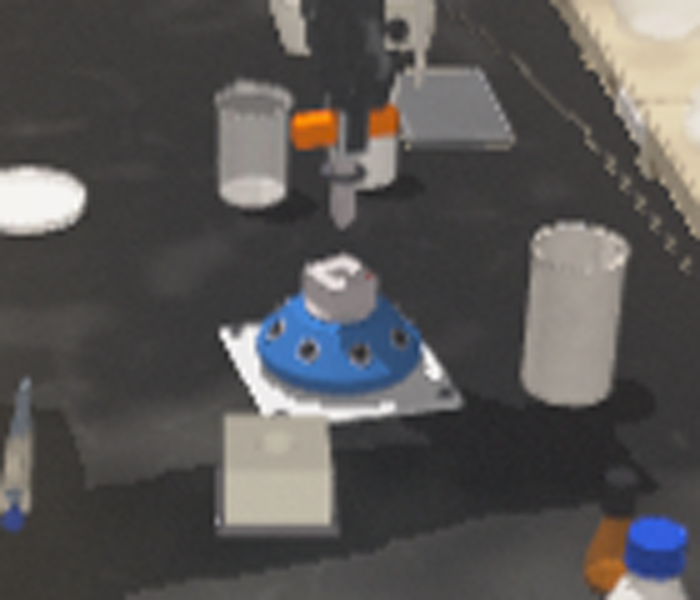

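Top view: the empty hole is at crop (541,296). Side view: the key hangs straight and the hub block has turned, with the red dot now at (368,272). Compute the hole position.

Run:
```python
from h import *
c=ctrl.get_calibration('top'); X=onz(c,[[541/6+210-.4,296/6+145-.4]],.05)[0]; print(X)
plan(X[0],X[1]-.001,.187,104.1)
```

```text
[ 0.51058557 -0.09919231  0.05      ]
travel [0.3651, -0.5111, -0.0053] twist [0.0, 0.0001, 0.0005] yaw 104.14 tilt [ 1.e-04  0.e+00 -1.e+00]
```

```bash
python3 -m crank '{"twist":[[0,0,0],[0,0,0],[0,0,0],[0,0,0],[0,0,0],[0,0,0],[0,0,0],[0,0,0],[0,0,0],[0,0,0],[0,0,0]],"travel":[[0.03,-0.05,0],[0.09,-0.13,0],[0.16,-0.22,0],[0.23,-0.32,0],[0.3,-0.42,0],[0.345,-0.48,0],[0.365,-0.511,0],[0.365,-0.511,0.06],[0.365,-0.511,0.13],[0.365,-0.511,0.2],[0.365,-0.511,0.2]],"fingers":[-1,-1,-1,-1,-1,-1,-1,-1,-1,-1,-1]}'
python3 - <<'E'
from h import *
st();plan(.5106,-.1002,.085,104.1)
im,d,c=snap('side'); P=proj(c,[[.51,-.1,.08]])[0].astype(int)
save(cv2.resize(im[P[1]-40:P[1]+40,P[0]-50:P[0]+50],None,fx=6,fy=6,interpolation=2),'s5.png')
E
```

```text
time_s: 23.4
position: [0.5089, -0.0998, 0.1238]
tool_rot: [-0.002, -0.123, 0.992, 0.001]
wrist_force: [0.0, -0.2, -1.2]
gripper_width: 0.212
gripper_force: 58.9
23.4 p [ 0.5089 -0.0998  0.1238] F [ 0.   -0.25 -1.23] M [-0.017  0.036 -0.01 ] w 0.212 58.9 q [-0.194  0.236 -0.406  0.933  0.    -0.441]
travel [-0.0055, -0.0028, 0.1292] twist [0.001, -0.0022, 0.0006] yaw 104.16 tilt [-3.7e-03  8.0e-04 -1.0e+00]
```

View pics/s5.png

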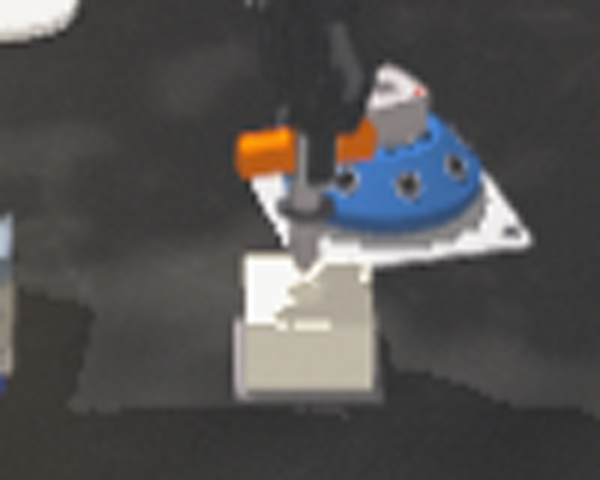

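Side view: the tip at (303,268) hangs just above the centre of the holder's top. Lower it gently.

```bash
python3 -m crank '{"twist":[[0,0,0],[0,0,0],[0,0,0],[0,0,0],[0,0,0],[0,0,0]],"travel":[[0,0,0.02],[0,0,0.04],[0,0,0.06],[0,0,0.08],[0,0,0.1],[0,0,0.1]],"fingers":[-1,-1,-1,-1,-1,-1]}'
python3 -c "
from h import *
st();plan(.5106,-.1002,.0712,104.1)"
```

```text
time_s: 24.2
position: [0.5101, -0.1001, 0.0948]
tool_rot: [-0.001, -0.123, 0.992, 0.0]
wrist_force: [0.3, 0.5, -1.3]
gripper_width: 0.214
gripper_force: 58.9
24.2 p [ 0.5101 -0.1001  0.0948] F [ 0.25  0.46 -1.28] M [ 0.022  0.01  -0.05 ] w 0.214 58.9 q [-0.194  0.264 -0.443  0.865 -0.    -0.441]
travel [-0.0015, -0.0009, 0.0786] twist [0.0003, -0.0007, 0.0005] yaw 104.14 tilt [-1.1e-03  2.0e-04 -1.0e+00]
```

In the hole freely. On down to just above the seat.

```bash
python3 -m crank '{"twist":[[0,0,0],[0,0,0],[0,0,0],[0,0,0],[0,0,0],[0,0,0]],"travel":[[0,0,0.02],[0,0,0.04],[0,0,0.055],[0,0,0.07],[0,0,0.078],[0,0,0.078]],"fingers":[-1,-1,-1,-1,-1,-1]}'
python3 -c "
from h import *
avg(4)"
```

```text
time_s: 24.95
position: [0.5105, -0.1001, 0.0718]
tool_rot: [-0.0, -0.123, 0.992, 0.0]
wrist_force: [0.1, -1.2, -1.6]
gripper_width: 0.214
gripper_force: 58.9
F [-0.14 -0.12 -1.31] M [-0.013  0.006  0.007] p [ 0.5107 -0.1002  0.0721] q6 -0.441
```

```bash
python3 -m crank '{"twist":[[0,0,0],[0,0,0],[0,0,0]],"travel":[[0,0,0.003],[0,0,0.007],[0,0,0.007]],"fingers":[-1,-1,-1]}'
python3 -c "
from h import *
avg(4)"
```

```text
time_s: 25.52
position: [0.5108, -0.1002, 0.0703]
tool_rot: [0.0, -0.123, 0.992, -0.0]
wrist_force: [-2.7, -0.1, 3.7]
gripper_width: 0.21
gripper_force: 59.4
F [-1.57 -0.34  5.26] M [ 0.019  0.383 -0.012] p [ 0.5108 -0.1002  0.0703] q6 -0.441
```

Collar seated (about 6 N upward). Release and retreat.

```bash
python3 -m crank '{"twist":[[0,0,0],[0,0,0],[0,0,0],[0,0,0],[0,0,0],[0,0,0],[0,0,0],[0,0,0],[0,0,0],[0,0,0],[0,0,0],[0,0,0]],"travel":[[0,0,0],[0,0,0],[0,0,0],[0,0,0],[0,0,0],[0,0,-0.03],[0,0,-0.08],[0,0,-0.16],[0,0,-0.25],[0,0,-0.35],[0,0,-0.45],[0,0,-0.45]],"fingers":[-0.2,0.3,1,1,1,1,1,1,1,1,1,1]}'
python3 - <<'E'
from h import *
st()
im,d,c=snap('side'); P=proj(c,[[.51,-.05,.08]])[0].astype(int)
save(cv2.resize(im[P[1]-60:P[1]+50,P[0]-70:P[0]+70],None,fx=5,fy=5,interpolation=2),'s6.png')
I=im.astype(int); m=((I[...,0]>150)&(I[...,0]-I[...,2]>100)).astype(np.uint8); m[:P[1]-30]=0;m[P[1]+40:]=0;m[:,:P[0]-50]=0;m[:,P[0]+30:]=0
p=np.argwhere(m)[:,::-1]; print(p.mean(0),proj(c,[[.5105,-.1,.089],[.5105,-.1,.095]]))
E
```

```text
time_s: 27.22
position: [0.5127, -0.1006, 0.2086]
tool_rot: [0.003, -0.123, 0.992, -0.001]
wrist_force: [0.4, -0.0, -1.0]
gripper_width: 1.003
gripper_force: 0.0
27.23 p [ 0.5127 -0.1006  0.2086] F [ 0.42 -0.04 -0.99] M [ 0.004 -0.035 -0.036] w 1.003 0.0 q [-0.194  0.174 -0.28   1.111 -0.    -0.441]
[261.40689655 209.8137931 ] [[262.00631978 210.00588514]
 [262.03701093 208.48615813]]
```

View pics/s6.png

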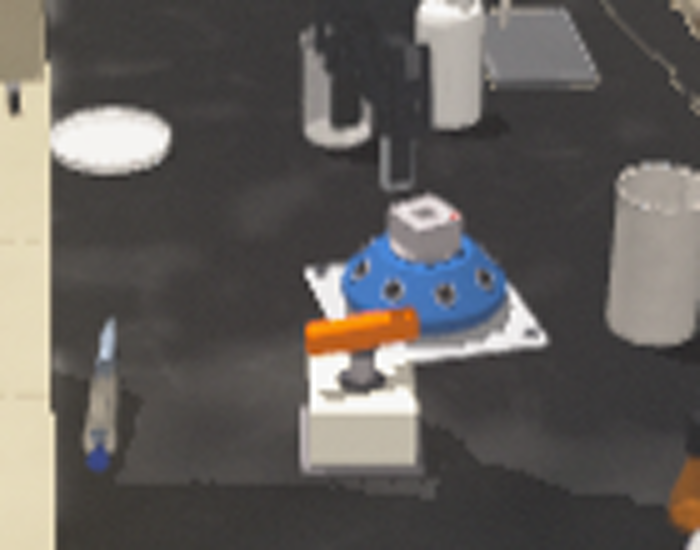

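Key upright with its collar on the holder. The handle centroid (261,210) matches the fully seated prediction (262,210), and the gripper is clear.

```bash
python3 -c "
from bench import ctrl
print(ctrl.job_done())"
```

```text
the job is handed in; nothing more can be done
None
```

The hub screw is turned clockwise to its stop (peak torque about 0.14 N m, under the 0.2 limit), the key is back upright and fully down in its holder, and the job was handed in at about 27 s.

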